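# Shut the balance's draft shield and tare it with the touch-free switch

## Robot

A 7-joint arm with a two-finger parallel gripper is mounted at the origin on the work surface. World frame = base frame: x ahead of the robot, y to its left, z up, the work surface at z = 0. Lengths are in m, angles in rad, forces in N, time in s.
With the tool pointing down it reaches from about 0.4 to 0.875 m from the base axis. Payload 6.5 kg.
Tool frame: the origin (TCP) lies midway between the tips of the shut fingers; the grasp point (between the pads) lies 19 mm behind it (arm.grasp_offset is the z of the grasp point in the tool frame, in m); z points along the fingers, y is the line along which they close (so a half turn about z gives the same grasp; the last joint's range is limited). The gripper opens to 85 mm and grips with 20 to 120 N. Pads are 22 mm wide; open, the fingers measure 114 mm over their backs; the gripper's body (76 mm by 85 mm) begins 54 mm behind the grasp point. The pads swing forward as they close: fully open they stand 13 mm farther back than shut.
Start: joints at [-1.232, 0.536, -0.004, 1.538, 0.003, 1.067, -0.071], TCP at [0.256, 0.597, 0.231] pointing down, gripper open.
Joint ranges: [-2.7, 2.7], [-0.37, 2.16], [-1.27, 1.26], [0.24, 2.4], [-1.31, 4.45], [0.19, 1.91], [-2.76, 2.76]. Speed limits (rad/s): [2.39, 2.39, 3.14, 3.14, 3.14, 3.14, 3.14].

## Interface

Orientations are given as a unit quaternion [w, x, y, z].
In Python, from plant import telemetry, eyes, job_done, arm gives the robot as it stands.
- The arm moves only by the shell command python3 -m handwheel 'ROWS'. ROWS is text: rows parted by semicolons, each of 7 numbers parted by spaces: the turn, a rotation vector about the world's x, y, z in units of 6 degrees (1.0 is 6 degrees), then the shift along the world's x, y, z in units of 25 mm (1.0 is 25 mm), then the opening in per cent of the stroke, from 0 (shut) to 100 (fully open). In form: wx wy wz x y z fingers; .... A call has 1 to 8 rows; each row is the pose to reach, as a shift and turn from the pose commanded when the call began; what a row does not reach only later rows make up. A row lasts 1/10 s, in which the tool goes at most 50 mm and 8.59 degrees, less where a joint would pass 70% of its speed; a pose out of reach is approached as far as the arm can. A call with a gripper value outside its range is refused whole. The fingers move at their own pace and stop on an object; the grip force is fixed at half the most. Time passes only in rows, so rows that repeat a pose let the fingers close. It gives the time, the measured TCP pose, the force, the opening and the grip force at its end, in the units of the state.
- telemetry.observe(): the state, without advancing time (a new reading comes with each control period).
- eyes.grab_frame(name): name is "side" or "top"; returns a dict with "img" (420x560x3 uint8, red, green, blue), "z_map" (420x560 float32, m along the optical axis (not along the pixel's ray), 0 where there is no reading), "intrinsics" (3x3 intrinsics, pixels), "dist_coeffs" ([k1, k2, p1, p2, k3] as OpenCV has them; the pictures are not rectified), "camera_from_world" (4x4, takes a point from world to camera coordinates). Camera axes: x right, y down, z forward; pixel columns grow to the right and rows downward; lengths in m; the calibration is good to about 2 mm. A picture is of the moment at which its call begins.
- job_done(): hands the job in; it is judged then, once.
The state is a dict: "time_s": time; "qpos": joint angles; "qd": joint speeds; "tau": joint torques, N m; "ee_pos": TCP position; "ee_rot": TCP orientation; "wrist_force": force on the tool from outside, world axes, zero at the start; "torque": the same for the moment, N m; "width": opening from 0.0 (shut) to 1.0 (fully open); "grip_force": force on a finger pad.
Only numpy, scipy, OpenCV 4.12 (cv2) and the standard library are available. Lean on these libraries where they do the work, as an engineer would, in place of code of your own. Each camera call takes 0.05 s, during which the arm holds its last target. There are 200 camera calls.

## Task

Tare the balance with the empty beaker that stands on its pan: with your fingertips gently push the glass top pane of the draft shield fully shut, then point at the green window of the touch-free tare switch, fingertips a few centimetres straight above it, and keep them there for two full seconds without touching the switch. Keep your hand away from over the amber print switch, and do not touch the beaker or disturb or pick up anything on the bench.

Things in the scene. Friction and masses are not known exactly. Their poses are not given: they have to be found in the camera images.
- balance: White fixed laboratory balance, 200 mm wide (y), 330 mm deep (x), with a glass draft shield. Origin: centre of its footprint on the bench; x points from its front (display, robot side) to its rear, z up. Steel pan (90 mm) centred 22 mm behind the origin, top 88 mm above the bench. Shield and rear tower are 230 mm high, 266 mm with the pane's grip; nothing loose stands higher than 150 mm.
- top_pane (a joint): Opening of the glass pane that roofs the draft shield, m: 0 = fully shut, against a hard stop, 0.115 = fully open. The pane (top face 236 mm above the bench) slides level along the balance's x: opens towards the balance's rear, shuts towards its front. It needs about 2 N to slide and stays where it is left; bring it to its stop slowly.
- pane_grip (a point): Centre of the pane's grip, moving with it: an upright black bar near the pane's front edge, 12 mm thick (balance x), 80 mm long (balance y), 30 mm high, from the pane's top face 15 mm below this point to 15 mm above it. Behind it the pane's top is free for a fingertip over 130 mm. Axes as the balance's. Fully shut, this point lies 52 mm in front of the balance's origin.
- tare_window (a point): Centre of the round glowing GREEN window (34 mm across, dark lens in its middle) on top of the touch-free tare switch, 30 mm above the bench; z up. The switch works while fingertips are kept about 1 to 5 cm straight above the window.
- tare_switch: The touch-free tare switch: a loose light grey box with a black top plate and the green window, 76 x 58 mm, 30 mm high, 0.22 kg, on rubber feet on the bench beside the balance, left or right. Origin at the centre of its underside.
- print_window (a point): Centre of the round AMBER (orange) window on top of the print switch, 30 mm above the bench. It senses a hand in the same way (up to about 7 cm above it), and would print a wrong weight.
- print_switch: The touch-free print switch: the same box as the tare switch but with an amber window, on the other side of the balance. Origin at the centre of its underside.
- beaker: The empty glass beaker standing on the pan inside the draft shield, 42 mm across and 58 mm tall. Origin at the centre of its underside.
- bottle: A closed amber glass bottle with paper label and blue cap, 68 mm across and 140 mm tall, standing on the bench; a bystander. Origin at the centre of its underside.
- flask: A conical glass flask with blue stopper, 82 mm across its foot and 130 mm tall, standing on the bench; a bystander. Origin at the centre of its underside.
- weigh_dish: A white plastic weighing dish, 72 mm across and 16 mm high, standing on the bench; a bystander. Origin at the centre of its underside.
- spatula: A thin double-ended steel lab spatula with blue middle, 178 mm long, 10 mm wide, 7 mm high, lying flat; a bystander. Origin at the middle of its underside.
- vial: A small glass vial with black cap, 26 mm across and 54 mm tall, standing on the bench; a bystander. Origin at the centre of its underside.
Not all that is in view belongs to the job. What is shaped like the tare_switch but brown or pink is not meant.

How it is judged:
On the way, in this order (a step that is already met when the one before it is completed fails the run):
1. the top pane of the draft shield has been pushed fully shut (opening under 4 mm) (value of joint top_pane below 0.004 m), for 0.2 s.
2. pane shut, the fingertips stay above the green window for 1.5 s: grasp point within 20 mm sideways of its centre and 22 to 90 mm above it (fingertips about 3 to 70 mm) (horizontal distance between the grasp point and tare_window below 0.02 m and z of the grasp point in the frame of tare_window between 0.022 and 0.09 m and value of joint top_pane below 0.004 m), for 1.5 s.
At the end, for the whole second after the job is handed in: The pane is shut (opening under 4 mm) and at rest; both switches and the beaker are within 5 mm of where they stood, upright and at rest; the other loose things on the bench are within 12 mm of where they stood, and upright (value of joint top_pane below 0.004 m and distance of each of tare_switch, print_switch, beaker from where it was at the start of the episode below 0.005 m and distance of each of bottle, flask, weigh_dish, spatula, vial from where it was at the start of the episode below 0.012 m and angle between each of tare_switch, print_switch, beaker, bottle, flask, weigh_dish, vial's own z axis and vertical below 0.1 rad and linear speed of each of tare_switch, print_switch, beaker below 0.02 m/s and velocity of joint top_pane between -0.01 and 0.01 m/s); the robot touches nothing.
It fails at once if one of the two switches is touched, moved or lifted (contact force between any of the fingers, the arm and tare_switch above 0.3 N or distance of any of tare_switch, print_switch from where it was at the start of the episode above 0.005 m or contact force between any of the fingers, the arm and print_switch above 0.3 N).
It fails at once if the hand is held over the amber print window (grasp point within 30 mm sideways and less than 90 mm above it) (horizontal distance between the grasp point and print_window below 0.03 m and z of the grasp point in the frame of print_window below 0.09 m).
It fails at once if the beaker on the pan is touched, moved or lifted (contact force between any of the fingers, the arm and beaker above 0.3 N or distance of beaker from where it was at the start of the episode above 0.005 m).
It fails at once if the balance is pushed hard (over 60 N) (contact force between any of the fingers, the arm and balance above 60 N).
It fails at once if another thing on the bench is moved over 12 mm or lifted (distance of any of bottle, flask, weigh_dish, spatula, vial from where it was at the start of the episode above 0.012 m).
It also fails if it takes over 45 s, if anything falls off the work surface, if the arm or the gripper's body presses on something with over 40 N, if the wrist force passes 120 N, or if a joint passes its speed limit or range.

## Working session

There is one attempt and no reset: what is moved stays moved. The work goes in short steps, Python scripts to look and compute and a shell command to move; the robot and the scene stay as the last step left them, time stands still between calls to the robot, and variables do not carry over. Pictures are saved under pics/ and viewed, at most 10 in all, crops included, and the job is handed in when it is done.

```bash
mkdir -p pics
cat > h.py <<'E'
import numpy as np, cv2
from plant import telemetry, eyes, job_done, arm
def grab(n):
    f=eyes.grab_frame(n); np.savez(f'{n}.npz',**f); return f
def pts(f):
    K=np.array(f['intrinsics']);D=np.array(f['dist_coeffs']);T=np.array(f['camera_from_world'])
    h,w=f['z_map'].shape; u,v=np.meshgrid(np.arange(w),np.arange(h))
    n=cv2.undistortPoints(np.stack([u,v],-1).reshape(-1,1,2).astype(float),K,D).reshape(h,w,2)
    z=f['z_map'][...,None]; P=np.concatenate([n*z,z],-1)
    return (P-T[:3,3])@T[:3,:3]
E
python3 - <<'E'
from h import *
for n in('side','top'):
    f=grab(n); cv2.imwrite(f'pics/{n}0.png',f['img'][...,::-1])
s=telemetry.observe(); print(s, arm.grasp_offset)
E
```

```text
{'time_s': 0.1, 'qpos': array([-1.23222306,  0.53712476, -0.00442697,  1.53874318,  0.00259643,
        1.06730718, -0.07118465]), 'qd': array([-1.31069925e-03, -3.36683876e-03,  1.33170397e-03, -1.97764493e-03,
        9.18556662e-04,  8.24833200e-04,  7.37839210e-05]), 'tau': array([ 2.30270023e-03, -5.84569430e+01,  1.05171997e+00, -2.59777057e+01,
        1.26106467e-02,  4.69656938e-03,  2.69577299e-05]), 'ee_pos': array([0.25577453, 0.59695276, 0.23049069]), 'ee_rot': array([-9.95811877e-05,  2.00970900e-01,  9.79596895e-01, -7.82064628e-04]), 'wrist_force': array([-0.13381626,  0.19159679,  0.02679655]), 'torque': array([-0.01862894, -0.03092853, -0.01037101]), 'grip_force': 0.0, 'width': 1.0017819987110563} -0.0187
```

View pics/top0.png

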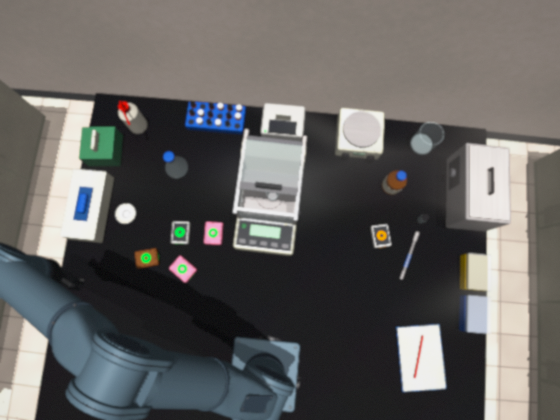

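View pics/side0.png

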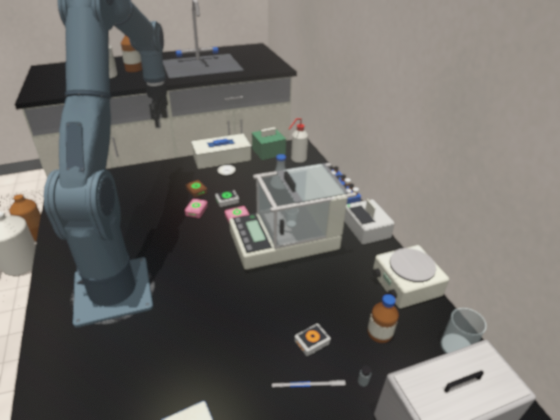

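The top view shows the balance at about (268,190), with the grip bar at (268,186). There are four green-window boxes: (180,232) with a light grey rim and black plate, (213,233) pink, (182,268) pink and (146,258) brown. Only (180,232) fits the tare switch. The amber print switch is at (381,236), on the other side. I'll confirm with a crop and measure.

Run:
```python
from h import *
f=dict(np.load('top.npz')); P=pts(f); im=f['img']
a=cv2.resize(im[215:285,125:235],None,fx=5,fy=5,interpolation=2); b=cv2.resize(im[130:260,225:315],None,fx=4,fy=4,interpolation=2)
c=np.zeros((520,920,3),np.uint8); c[:350,:550]=a; c[:520,555:915]=b
cv2.imwrite('pics/crop.png',cv2.resize(c,None,fx=.86,fy=.86)[...,::-1])
hsv=cv2.cvtColor(im,cv2.COLOR_RGB2HSV)
for nm,lo,hi,(x0,x1,y0,y1) in [('green',50,75,(165,195,218,246)),('amber',8,25,(368,394,222,250))]:
    m=np.zeros(im.shape[:2],bool); r=hsv[y0:y1,x0:x1]; m[y0:y1,x0:x1]=(r[...,0]>=lo)&(r[...,0]<=hi)&(r[...,1]>120)&(r[...,2]>110)
    v,u=np.nonzero(m); print(nm,m.sum(),u.mean(),v.mean(),np.median(P[m],0))
sl=P[130:262,228:312].reshape(-1,3)
for nm,lo,hi in [('grip',.255,.275),('roof',.222,.242),('front',.03,.09)]:
    q=sl[(sl[:,2]>lo)&(sl[:,2]<hi)]; print(nm,len(q))
    if len(q)>4: print(q.mean(0), cv2.minAreaRect(q[:,:2].astype(np.float32)))
for v,u in [(186,258),(186,268),(186,278),(150,270),(170,270),(200,245),(160,303),(160,242),(115,283),(232,265),(168,155),(180,232)]: print(u,v,P[v,u])
```

```text
green 99 179.25252525252526 231.7070707070707 [0.440693   0.34004807 0.02987381]
amber 97 381.0927835051546 235.02061855670104 [ 0.49773804 -0.35854138  0.0297515 ]
grip 121
[0.57623756 0.04193468 0.26431565] ((0.5769335031509399, 0.041177019476890564), (0.07820682972669601, 0.013271027244627476), 88.88224792480469)
roof 3653
[0.63831121 0.04020231 0.23432156] ((0.622154176235199, 0.040448639541864395), (0.19974257051944733, 0.2679751217365265), 89.03517150878906)
front 3098
[0.52692392 0.04097864 0.0761787 ] ((0.6150266528129578, 0.06918896734714508), (0.44297340512275696, 0.26155030727386475), 2.430924892425537)
258 186 [0.57206081 0.07057031 0.25667814]
268 186 [0.57264039 0.0404483  0.26575262]
278 186 [0.57617337 0.0109522  0.2633691 ]
270 150 [0.6985493  0.04751411 0.2274376 ]
270 170 [0.6316421  0.04071205 0.23495244]
245 200 [0.56493654 0.12103641 0.07684165]
303 160 [ 0.67501374 -0.0575498   0.23085893]
242 160 [0.65657319 0.13036466 0.23051521]
283 115 [0.87302174 0.02071819 0.10728362]
265 232 [0.46121725 0.04181245 0.08403116]
155 168 [0.66857416 0.46944329 0.00112058]
232 180 [ 0.65146421  0.1836043  -0.00175508]
```

View pics/crop.png

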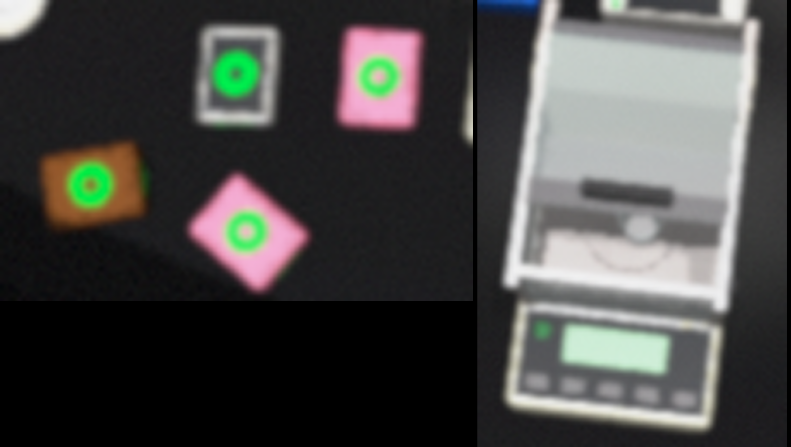

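The crop confirms it: the box at (180,232) is light grey with a black plate and green window at world (0.441, 0.340). The others are pink or brown. The pane is partly open, with the grip at (0.577, 0.041). I'll move with shut fingers to behind the grip, raising first.

```bash
python3 -m handwheel '0 0 0 0 0 1.5 0; 0 0 0.5 0 0 3 0; 0 0 1 0.5 -0.8 4 0; 0 0 1.5 1.5 -2.3 4 0; 0 0 2 2.4 -3.8 4 0; 0 0 2.5 3.3 -5.2 4 0; 0 0 3 4.2 -6.6 4 0; 0 0 3.5 5 -8 4 0'; python3 -m handwheel '0 0 0.4 1 -1.5 0 0; 0 0 0.4 2 -3 0 0; 0 0 0.4 3 -4.5 0 0; 0 0 0.4 4 -6 0 0; 0 0 0.4 5 -7.5 0 0; 0 0 0.4 6 -9 0 0; 0 0 0.4 7 -10.5 0 0; 0 0 0.4 8 -12 0 0'
```

```text
time_s: 0.9
ee_pos: [0.3818, 0.3955, 0.331]
ee_rot: [-0.0, 0.018, 1.0, -0.0]
wrist_force: [0.6, -0.6, 0.3]
width: 0.0
grip_force: 0.0
time_s: 1.7
ee_pos: [0.5815, 0.0958, 0.331]
ee_rot: [-0.0, -0.002, 1.0, -0.0]
wrist_force: [0.2, 0.0, -0.8]
width: -0.003
grip_force: 0.0
```

Run:
```python
from h import *
from scipy.spatial.transform import Rotation as R
f=dict(np.load('top.npz')); P=pts(f)
# balance front edge/side edges from low body, from first frame
q=P[215:262,225:305].reshape(-1,3); q=q[(q[:,2]>.03)&(q[:,2]<.1)]
print(np.percentile(q,[1,3,50,97,99],axis=0))
print(cv2.minAreaRect(q[:,:2].astype(np.float32)))
s=telemetry.observe(); print(s['ee_pos'],R.from_quat(s['ee_rot'],scalar_first=True).as_matrix()[:,1],s['time_s'])
```

```text
[[ 0.39931139 -0.05279033  0.04128831]
 [ 0.40095911 -0.04855458  0.06225014]
 [ 0.44895684  0.04423087  0.07872183]
 [ 0.50018106  0.13754175  0.08688426]
 [ 0.50176251  0.14211854  0.09305442]]
((0.4536978006362915, 0.04491665959358215), (0.20017825067043304, 0.10836825519800186), 89.10637664794922)
[0.58149094 0.09584124 0.33103138] [-3.83712714e-03  9.99992638e-01 -5.39659937e-07] 1.7
```

```bash
python3 -m handwheel '0 0 0 0.8 -1.1 0 0; 0 0 0 1.7 -2.2 0 0; 0 0 0 1.7 -2.2 -1 0; 0 0 0 1.7 -2.2 -2 0; 0 0 0 1.7 -2.2 -2.7 0; 0 0 0 1.7 -2.2 -3.1 0; 0 0 0 1.7 -2.2 -3.3 0; 0 0 0 1.7 -2.2 -3.3 0'
python3 - <<'E'
from h import *
f=grab('side'); cv2.imwrite('pics/side1.png',cv2.resize(f['img'][130:280,200:400],None,fx=4,fy=4)[...,::-1])
E
```

```text
time_s: 2.5
ee_pos: [0.6234, 0.0425, 0.2486]
ee_rot: [-0.0, -0.002, 1.0, -0.0]
wrist_force: [0.2, -0.2, 0.3]
width: 0.003
grip_force: 0.0
```

View pics/side1.png

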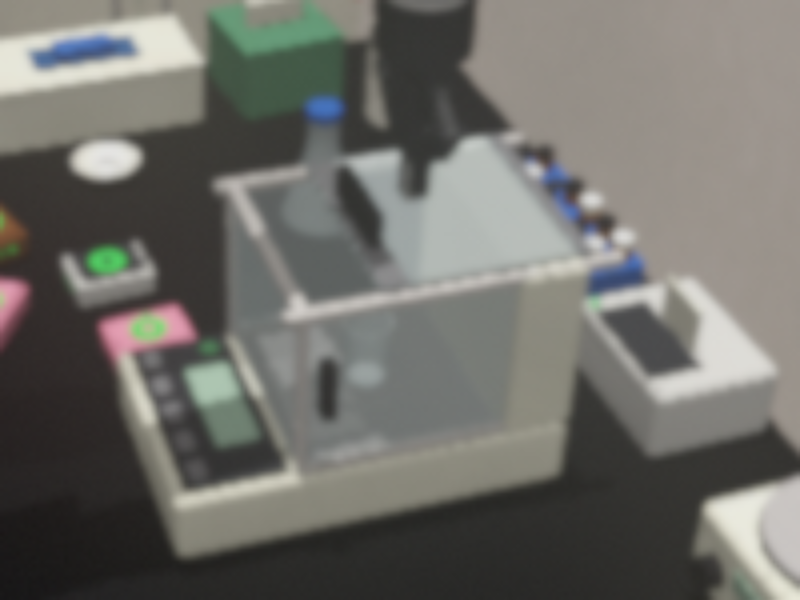

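The shut fingertips, at (415,185) in the crop, stand just behind the grip bar at (358,208), above the pane. I'll push slowly towards the front.

```bash
python3 -m handwheel '0 0 0 -0.3 0 0 0; 0 0 0 -0.6 0 0 0; 0 0 0 -0.8 0 0 0; 0 0 0 -1 0 0 0; 0 0 0 -1.15 0 0 0; 0 0 0 -1.3 0 0 0; 0 0 0 -1.45 0 0 0; 0 0 0 -1.6 0 0 0'; python3 -m handwheel '0 0 0 -0.15 0 0 0; 0 0 0 -0.3 0 0 0; 0 0 0 -0.45 0 0 0; 0 0 0 -0.6 0 0 0; 0 0 0 -0.75 0 0 0; 0 0 0 -0.9 0 0 0; 0 0 0 -1.0 0 0 0; 0 0 0 -1.1 0 0 0'
```

```text
time_s: 3.35
ee_pos: [0.5837, 0.0427, 0.249]
ee_rot: [0.001, -0.002, 1.0, 0.0]
wrist_force: [2.3, 0.9, 0.7]
width: -0.0
grip_force: 1.2
time_s: 4.15
ee_pos: [0.5557, 0.0425, 0.2488]
ee_rot: [-0.0, -0.002, 1.0, 0.0]
wrist_force: [2.4, 2.9, 1.1]
width: -0.001
grip_force: 1.1
```

```bash
python3 -m handwheel '0 0 0 -0.08 0 0 0; 0 0 0 -0.16 0 0 0; 0 0 0 -0.24 0 0 0; 0 0 0 -0.32 0 0 0; 0 0 0 -0.4 0 0 0; 0 0 0 -0.48 0 0 0; 0 0 0 -0.56 0 0 0; 0 0 0 -0.62 0 0 0'; python3 -m handwheel '0 0 0 -0.05 0 0 0; 0 0 0 -0.1 0 0 0; 0 0 0 -0.15 0 0 0; 0 0 0 -0.2 0 0 0; 0 0 0 -0.24 0 0 0; 0 0 0 -0.28 0 0 0'
```

```text
time_s: 4.95
ee_pos: [0.5403, 0.0425, 0.2488]
ee_rot: [-0.0, -0.002, 1.0, 0.0]
wrist_force: [2.1, 2.0, -0.6]
width: 0.002
grip_force: 1.1
time_s: 5.55
ee_pos: [0.5334, 0.0425, 0.2488]
ee_rot: [0.0, -0.002, 1.0, 0.0]
wrist_force: [2.9, 1.8, 0.4]
width: 0.002
grip_force: 1.0
```

```bash
python3 -m handwheel '0 0 0 -0.04 0 0 0; 0 0 0 -0.08 0 0 0; 0 0 0 -0.12 0 0 0; 0 0 0 -0.16 0 0 0'; python3 -m handwheel '0 0 0 -0.04 0 0 0; 0 0 0 -0.08 0 0 0; 0 0 0 -0.08 0 0 0'
```

```text
time_s: 5.95
ee_pos: [0.5303, 0.0425, 0.2489]
ee_rot: [0.001, -0.002, 1.0, 0.0]
wrist_force: [7.8, 1.3, -5.2]
width: -0.001
grip_force: 3.8
time_s: 6.25
ee_pos: [0.5303, 0.0424, 0.2491]
ee_rot: [0.003, -0.002, 1.0, -0.0]
wrist_force: [11.5, 1.8, -9.1]
width: 0.001
grip_force: 6.0
```

The force rises to 11 N with no further travel at TCP x = 0.530, the predicted shut position. I'll back off, lift and look.

```bash
python3 -m handwheel '0 0 0 0.15 0 0 0; 0 0 0 0.5 0 0 0; 0 0 0 0.8 0 0 0; 0 0 0 0.8 0 1 0; 0 0 0 0.8 0 2.3 0; 0 0 0 0.8 0.5 3.4 0; 0 0 0 0 2 3.4 0; 0 0 0 -0.7 3.7 3.4 0'; python3 -m handwheel '0 0 0 -0.6 1.6 0 0; 0 0 0 -1.2 3.2 0 0; 0 0 0 -1.8 4.8 0 0; 0 0 0 -2.4 6.4 0 0; 0 0 0 -2.8 7.6 0 0; 0 0 0 -2.8 8.2 0 0; 0 0 0 -2.8 8.2 0 0'
python3 - <<'E'
from h import *
f=grab('side'); cv2.imwrite('pics/side2.png',cv2.resize(f['img'][130:280,180:380],None,fx=4,fy=4)[...,::-1])
P=pts(f);im=f['img'];hsv=cv2.cvtColor(im,cv2.COLOR_RGB2HSV)
m=np.zeros(im.shape[:2],bool); r=hsv[185:205,212:240]; m[185:205,212:240]=(r[...,0]>=50)&(r[...,0]<=75)&(r[...,1]>120)&(r[...,2]>110)
print('green side',m.sum(),np.median(P[m],0))
g=P.reshape(-1,3); g=g[(g[:,2]>.252)&(g[:,2]<.272)&(abs(g[:,1]-.041)<.06)&(g[:,0]>.45)&(g[:,0]<.65)]; print('grip',len(g),np.median(g,0))
print(telemetry.observe()['ee_pos'])
E
```

```text
time_s: 7.05
ee_pos: [0.5104, 0.1344, 0.3347]
ee_rot: [0.001, 0.0, 1.0, -0.0]
wrist_force: [-0.3, 0.2, 1.0]
width: 0.002
grip_force: 0.0
time_s: 7.75
ee_pos: [0.4397, 0.3416, 0.3334]
ee_rot: [-0.0, -0.003, 1.0, -0.0]
wrist_force: [0.3, -1.4, 0.8]
width: 0.0
grip_force: 0.0
green side 43 [0.4416997  0.33858868 0.03064451]
grip 93 [0.51286666 0.02977288 0.26475941]
[0.44059668 0.3394119  0.33341736]
```

View pics/side2.png

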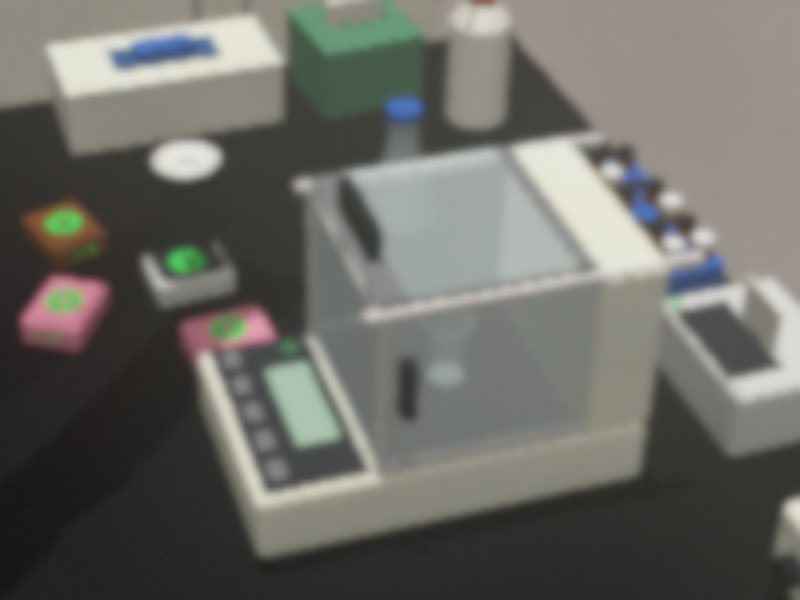

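The pane is shut, with the grip at (360,218) against the front edge and measured x 0.513. The green window at (187,262) is undisturbed and directly below the hand. I'll descend to about 32 mm above it.

```bash
python3 -m handwheel '0 0 0 0 0 -1.5 0; 0 0 0 0 0 -3.1 0; 0 0 0 0 0 -4.7 0; 0 0 0 0 0 -6.3 0; 0 0 0 0 0 -7.8 0; 0 0 0 0 0 -9 0; 0 0 0 0 0 -10 0; 0 0 0 0 0 -10.4 0'; python3 -m handwheel '0 0 0 0 0 -0.2 0; 0 0 0 0 0 -0.4 0; 0 0 0 0 0 -0.4 0; 0 0 0 0 0 -0.4 0; 0 0 0 0 0 -0.4 0; 0 0 0 0 0 -0.4 0; 0 0 0 0 0 -0.4 0; 0 0 0 0 0 -0.4 0'
python3 - <<'E'
from h import *
f=grab('side'); cv2.imwrite('pics/side3.png',cv2.resize(f['img'][130:280,180:380],None,fx=4,fy=4)[...,::-1])
E
```

```text
time_s: 8.6
ee_pos: [0.4403, 0.3363, 0.0716]
ee_rot: [-0.001, -0.0, 1.0, -0.002]
wrist_force: [-0.4, -1.2, -0.1]
width: 0.001
grip_force: 0.0
time_s: 9.4
ee_pos: [0.44, 0.3401, 0.0639]
ee_rot: [0.0, -0.002, 1.0, 0.0]
wrist_force: [0.6, 0.4, -0.0]
width: 0.002
grip_force: 0.0
```

View pics/side3.png

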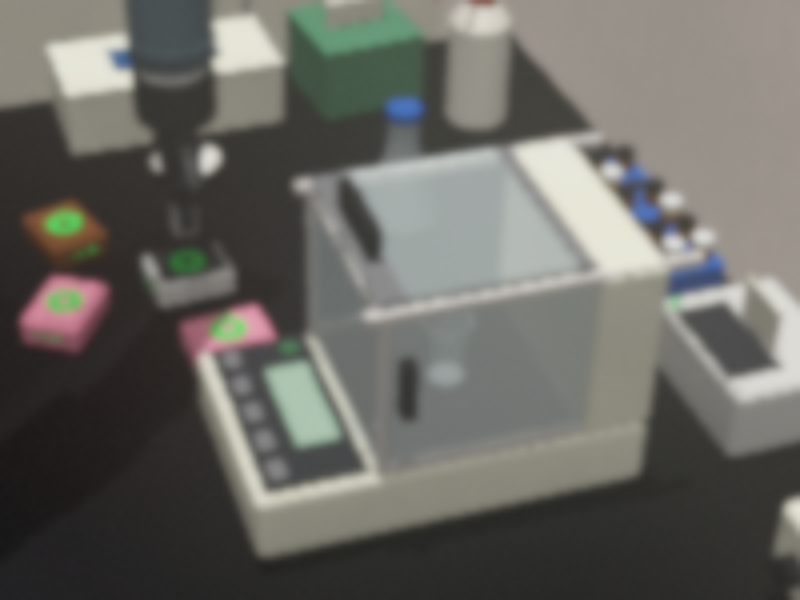

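The fingertips, at (185,230), hover straight above the green window at (187,262), touching nothing. I'll hold for two more seconds, then lift away and hand in.

```bash
H='0 0 0 0 0 0 0'; python3 -m handwheel '0 0 0 0 0 0 0; 0 0 0 0 0 0 0; 0 0 0 0 0 0 0; 0 0 0 0 0 0 0; 0 0 0 0 0 0 0; 0 0 0 0 0 0 0; 0 0 0 0 0 0 0; 0 0 0 0 0 0 0' >/dev/null; python3 -m handwheel '0 0 0 0 0 0 0; 0 0 0 0 0 0 0; 0 0 0 0 0 0 0; 0 0 0 0 0 0 0; 0 0 0 0 0 0 0; 0 0 0 0 0 0 0; 0 0 0 0 0 0 0; 0 0 0 0 0 0 0' >/dev/null;  python3 -m handwheel '0 0 0 0 0 0 0; 0 0 0 0 0 0 0; 0 0 0 0 0 0 0; 0 0 0 0 0 0 0; 0 0 0 0 0 0 0; 0 0 0 0 0 0 0; 0 0 0 0 0 0 0; 0 0 0 0 0 0 0'; python3 -m handwheel '0 0 0 0 0 1 0; 0 0 0 0 0 2.4 0; 0 0 0 0 0 3.8 0; 0 0 0 0 0 5 0; 0 0 0 0 0 6 0; 0 0 0 0 0 6 0; 0 0 0 0 0 6 0; 0 0 0 0 0 6 0'; python3 -c "
from plant import job_done; print(job_done())"
```

```text
time_s: 11.85
ee_pos: [0.44, 0.34, 0.0638]
ee_rot: [0.0, -0.002, 1.0, -0.0]
wrist_force: [0.1, -0.1, -0.7]
width: -0.004
grip_force: 0.0
time_s: 12.65
ee_pos: [0.4393, 0.3394, 0.2126]
ee_rot: [-0.001, -0.002, 1.0, -0.001]
wrist_force: [0.4, -0.6, 0.1]
width: -0.002
grip_force: 0.0
the job is handed in; nothing more can be done
None
```

I pushed the pane shut to its stop, held the fingertips about 34 mm above the green tare window for about 3 s without touching the switch, and handed the job in at about 12.7 s; no verdict was returned.

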